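# Sweep a curved touch strip on its tester

### The job

Check the curved touch strip on the tester for dead spots: with the fingers closed and pointing down, run the fingertips lightly along the whole strip, following its curve from the round pad to the square pad. Finish with the fingertips still resting lightly on the square pad (the program ends while holding that touch). Do not push the tester about, press hard, lift anything or disturb the things lying round it.

Things in the scene. Friction and masses are not known exactly. Their poses are not given: they have to be found in the camera images.
- tester: flat grey housing, 104 x 188 x 22 mm (x, y, z), 1.5 kg, loose, lying flat at any yaw; origin: centre of its underside, z up. A black arc-shaped touch strip stands out of its top; in this frame its centre line is (x, y) = (-45 + 70 sin a, -70 cos a) mm from a = 15 deg (round pad, at -y) to 165 deg (square pad, at +y), bulging to +x. A black socket, 40 mm long, on the +x side.
- touch_strip: rigid black strip 14 mm wide with a round pad (36 mm across) at one end and a square pad (32 mm) at the other; flat top 34 mm above the bench, 12 mm above the housing. Sprung: pressed anywhere it sinks level, giving at 1.5 N, then 0.5 N per mm to a hard stop at 8 mm; 2 to 6 mm down is a light touch, over 15 N too hard. Origin and axes as the housing's.
- mark0 (a point): centre of the round pad, where the sweep starts; on the top face, 34 mm above the bench while the strip is not pressed; the middle of the closed, about upright fingertips should pass over it
- mark1 (a point): point on the centre line of the strip, number 1 of the five between the pads, counted from the round pad; on the top face, 34 mm above the bench while the strip is not pressed; the middle of the closed, about upright fingertips should pass over it
- mark2 (a point): point on the centre line of the strip, number 2 of the five between the pads, counted from the round pad; on the top face, 34 mm above the bench while the strip is not pressed; the middle of the closed, about upright fingertips should pass over it
- mark3 (a point): point on the centre line of the strip, number 3 of the five between the pads, counted from the round pad; on the top face, 34 mm above the bench while the strip is not pressed; the middle of the closed, about upright fingertips should pass over it
- mark4 (a point): point on the centre line of the strip, number 4 of the five between the pads, counted from the round pad; on the top face, 34 mm above the bench while the strip is not pressed; the middle of the closed, about upright fingertips should pass over it
- mark5 (a point): point on the centre line of the strip, number 5 of the five between the pads, counted from the round pad; on the top face, 34 mm above the bench while the strip is not pressed; the middle of the closed, about upright fingertips should pass over it
- mark6 (a point): centre of the square pad, where the sweep ends; on the top face, 34 mm above the bench while the strip is not pressed; the middle of the closed, about upright fingertips should pass over it
- glue_bottle: small white dropper bottle, 23 mm across, 58 mm tall, loose bystander; origin at the centre of its underside
- vga_adapter: blue connector adapter, 58 x 34 x 16 mm, loose bystander; origin at the centre of its underside
- flux_tub: round tub with lid, 45 mm across, 23 mm high, loose bystander; origin at the centre of its underside
- side_cutters: side cutters lying flat, 125 x 38 x 11 mm, loose bystander near the bench's front edge; origin at the centre of its underside

How it is judged:
By the outcome, as a careful person would: the job done as asked, in the order asked, and still so for the second after the job is handed in, while the arm keeps its last pose, push and grip.
It also fails if it takes over 42 s, if anything falls off the work surface, if the arm or the gripper's body presses on something with over 40 N, if the wrist force passes 120 N, or if a joint passes its speed limit or range.

### The arm

A 7-joint arm with a two-finger parallel gripper is mounted at the origin on a cart in front of the work surface, level with it; the furniture and walls round the work are solid. World frame = base frame: x ahead of the robot, y to its left, z up, the work surface at z = 0. Lengths are in m, angles in rad, forces in N, time in s.
With the tool pointing down it reaches from about 0.4 to 0.9 m from the base axis. Payload 5.6 kg.
Tool frame: the origin (TCP) lies midway between the tips of the shut fingers; the grasp point (between the pads) lies hold_point_z behind it (hold_point_z is the distance from the TCP to the grasp point, in m); z points along the fingers, y is the line along which they close (so a half turn about z gives the same grasp; the last joint's range is limited). The gripper opens to 92 mm and grips with 3 to 60 N. Pads are 20 mm wide; open, the fingers measure 128 mm over their backs; the gripper's body (75 mm by 189 mm) begins 69 mm behind the grasp point.
Start: joints at [-1.384, 0.468, -0.012, 1.603, 0.006, 1.071, -0.056], TCP at [0.148, 0.633, 0.215] pointing down, gripper open.
Joint ranges: [-2.53, 2.53], [-0.31, 2.02], [-1.57, 1.55], [0.28, 2.44], [-1.29, 4.43], [0.15, 1.84], [-2.92, 2.92]. Speed limits (rad/s): [2.57, 2.57, 3.14, 3.14, 3.14, 3.14, 3.14].

### API

Orientations are given as a rotation vector (axis times angle).
In Python, from rig import * gives the robot as it stands. The module is installed in compiled form; this text tells all that it offers.
- The arm moves only by the tool step_arm, never from a script. Its argument "motion" is a list of rows, each a list of 3 entries, a list of its own where there are three numbers: the shift along the tool's x, y, z in cm, then the turn, a rotation vector about the tool's x, y, z in degrees, then the finger opening in cm, from 0 to 9.19. A call has 1 to 5 rows; each row is the pose to reach, as a shift and turn from the pose commanded when the call began, along the tool's axes at that moment; what a row does not reach only later rows make up. A row lasts 1/10 s, in which the tool goes at most 50 mm and 8.59 degrees, less where a joint would pass 70% of its speed; a pose out of reach is approached as far as the arm can. A call with a gripper value outside its range is refused whole. The fingers move at their own pace and stop on an object; the grip force is fixed at half the most. Time passes only in rows, so rows that repeat a pose let the fingers close. It gives the time, the measured TCP pose, the force, the opening and the grip force at its end, in the units of the state.
- observe(): the state, without advancing time (a new reading comes with each control period).
- read_camera(name): name is "scene" or "top"; returns a dict with "image" (480x640x3 uint8, blue, green, red), "fx", "fy", "cx", "cy" (pixels), "D" ([k1, k2, p1, p2, k3] as OpenCV has them; the pictures are not rectified), "R" (3x3) and "t" (3): a world point X has camera coordinates R X + t. Camera axes: x right, y down, z forward; pixel columns grow to the right and rows downward; lengths in m; the calibration is good to about 2 mm. A picture is of the moment at which its call begins. There is no depth.
- finish_job(): hands the job in; it is judged then, once.
The state is a dict: "time_s": time; "joint_pos": joint angles; "joint_velocities": joint speeds; "joint_efforts": joint torques, N m; "tool_pos": TCP position; "eef_rot": TCP orientation; "wrist_force": force on the tool from outside, world axes, zero at the start; "moment": the same for the moment, N m; "finger_gap": opening from 0.0 (shut) to 1.0 (fully open); "grip_force": force on a finger pad.
Only numpy, scipy, OpenCV 4.12 (cv2) and the standard library are available. Lean on these libraries where they do the work, as an engineer would, in place of code of your own. Each camera call takes 0.05 s, during which the arm holds its last target. There are 200 camera calls.

## Working session

There is one attempt and no reset: what is moved stays moved. The work goes in short steps, Python scripts to look and compute and a tool call to move; the robot and the scene stay as the last step left them, time stands still between calls to the robot, and variables do not carry over. Pictures are saved under pics/ and viewed, at most 10 in all, crops included, and the job is handed in when it is done.

Besides the shell and the picture viewer there is one more tool, called after ">>>" as name(argument=value, ...), one argument or row to a line, values as JSON. step_arm: Moves the arm, as the interface text tells. Its arguments: {"type":"object","properties":{"motion":{"type":"array","items":{"type":"array"}}},"required":["motion"]}

```bash
mkdir -p pics; python3 - <<'E'
from rig import *
import cv2
for n in("scene","top"):
    c=read_camera(n); cv2.imwrite(f"pics/{n}0.png",c["image"])
    print(n,c["fx"],c["cx"],c["cy"],c["D"],c["R"],c["t"])
print(observe())
E
```

```text
scene 526.6559909244498 322.8259858666941 236.22585376066982 [-0.02090257  0.          0.          0.          0.        ] [[ 0.8231448  -0.5673318  -0.02381756]
 [-0.27547184 -0.36230212 -0.89042262]
 [ 0.49653591  0.73950782 -0.45451103]] [-0.55535376  0.11013125  0.86918173]
top 598.7193925339732 316.9793430440073 233.94918750693276 [0.06557095 0.         0.         0.         0.        ] [[-0.01384443 -0.99985894 -0.00950908]
 [-0.99353654  0.01482719 -0.11254019]
 [ 0.11266531  0.00788956 -0.99360167]] [-0.26563978  0.52229853  1.1479226 ]
{'time_s': 0.1, 'joint_pos': array([-1.38401216,  0.4682988 , -0.01157057,  1.60349924,  0.00601209,
        1.0713841 , -0.05629227]), 'joint_velocities': array([-6.78320640e-04, -6.96053319e-04, -8.33137726e-04, -2.06747688e-03,
        7.27273259e-04, -1.92568889e-05,  6.87041784e-04]), 'joint_efforts': array([ 3.10876740e-04, -5.21644413e+01, -1.29322821e-02, -2.44364011e+01,
       -5.67996700e-02,  1.40297413e-02,  5.90049831e-05]), 'tool_pos': array([0.14802167, 0.63240353, 0.21374266]), 'eef_rot': array([-3.60270490e-01, -3.12082515e+00,  2.44312622e-03]), 'wrist_force': array([0.06037485, 0.0766627 , 0.36799123]), 'moment': array([ 0.03418201, -0.00817324,  0.02535347]), 'grip_force': 0.0, 'finger_gap': 1.000194160574418}
```

View pics/top0.png

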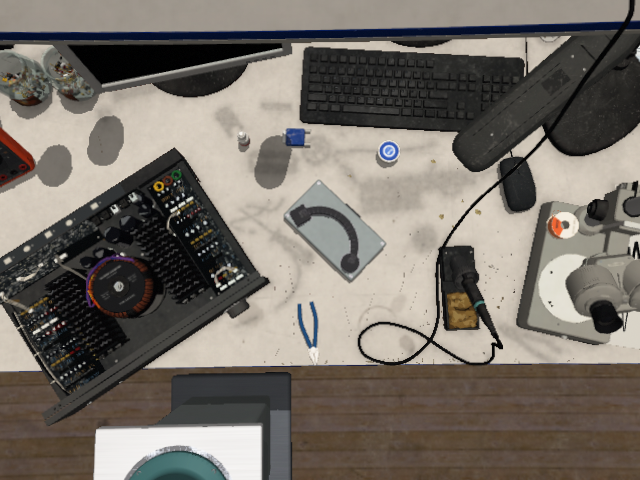

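View pics/scene0.png

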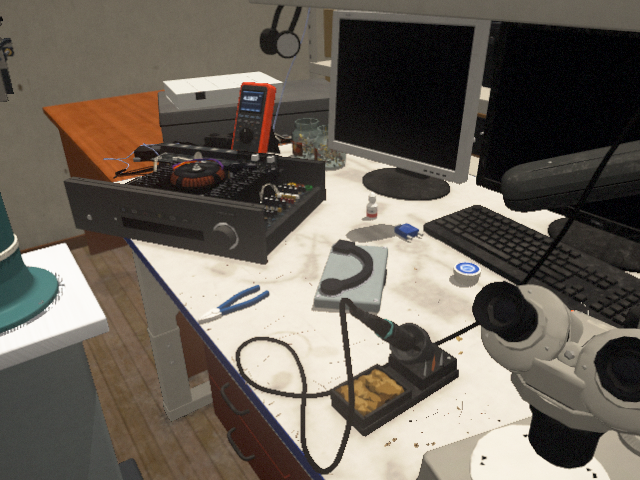

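The top view shows the tester centred near (335,230), with the square pad at (300,213), the round pad at (350,262) and the bulge to the upper right. The cutters are at (308,330), the bottle at (243,138), the adapter at (297,137) and the tub at (389,151). The scene view agrees, with the strip around (350,265).

```bash
cat > h.py <<'E'
import numpy as np, cv2
from rig import *
def plane(c,px,z):
    K=np.array([[c["fx"],0,c["cx"]],[0,c["fy"],c["cy"]],[0,0,1]])
    u=cv2.undistortPoints(np.float64(px).reshape(-1,1,2),K,np.float64(c["D"]))[:,0]
    R,t=np.array(c["R"]),np.array(c["t"]); d=np.c_[u,np.ones(len(u))]@R; o=-R.T@t
    return (o+d*((z-o[2])/d[:,2])[:,None])[:,:2]
def proj(c,X):
    K=np.array([[c["fx"],0,c["cx"]],[0,c["fy"],c["cy"]],[0,0,1]])
    return cv2.projectPoints(np.float64(X),cv2.Rodrigues(np.array(c["R"]))[0],np.float64(c["t"]),K,np.float64(c["D"]))[0][:,0]
E
python3 - <<'E'
from h import *
from scipy.ndimage import binary_fill_holes
c=read_camera("top"); im=c["image"]; hsv=cv2.cvtColor(im,cv2.COLOR_BGR2HSV)
print(im[245,320],im[215,330],im[262,350],im[213,300],im[290,350])
roi=np.zeros((480,640),np.uint8); roi[165:295,270:400]=1
g=im.max(2)
blk=((g<95)&(roi>0)).astype(np.uint8)
# grey-bluish housing: b>=r
b,gr,r=[im[...,i].astype(int) for i in range(3)]
hs=((b>=r+3)&(g<200)&(roi>0)|(blk>0)).astype(np.uint8)
hs=cv2.morphologyEx(hs,cv2.MORPH_OPEN,np.ones((5,5)))
def big(m):
    n,l,s,_=cv2.connectedComponentsWithStats(m); return (l==1+np.argmax(s[1:,4])).astype(np.uint8)
hs=binary_fill_holes(big(hs)).astype(np.uint8); er=cv2.erode(hs,np.ones((5,5)))
st=big(blk&er)
ct=max(cv2.findContours(hs,0,2)[0],key=len)[:,0]
R=cv2.minAreaRect((plane(c,ct,.022)*1000).astype(np.float32)); print("housing mm",R)
ys,xs=np.nonzero(st); P=plane(c,np.c_[xs,ys],.034)*1000
print("strip rect",cv2.minAreaRect(P.astype(np.float32)),"area",st.sum(),"centroid",P.mean(0))
# distance-transform: pads = thick parts
D=cv2.distanceTransform(cv2.copyMakeBorder(st,0,0,0,0,0),2,5)
q=D.copy(); 
for k in range(2):
    y,x=np.unravel_index(q.argmax(),q.shape); print("pad",x,y,q.max(),plane(c,[[x,y]],.034)*1000)
    cv2.circle(q,(int(x),int(y)),25,0,-1)
np.save("st.npy",P)
o=im.copy(); o[st>0]=(0,0,255); cv2.drawContours(o,[ct.reshape(-1,1,2)],-1,(0,255,0),1)
cv2.imwrite("pics/m1.png",cv2.resize(o[165:295,270:400],None,fx=4,fy=4,interpolation=0))
E
```

```text
[158 162 155] [59 57 57] [65 64 65] [78 78 80] [189 204 214]
housing mm ((524.3618774414062, -301.7039794921875), (170.63247680664062, 78.08514404296875), 44.66165542602539)
strip rect ((522.8743896484375, -301.54010009765625), (157.82162475585938, 66.17740631103516), 44.63764190673828) area 550 centroid [ 522.98843288 -298.24086358]
pad 350 262 5.7938 [[ 461.97353104 -336.55565641]]
pad 300 215 5.6 [[ 555.6787012  -240.37592559]]
```

View pics/m1.png

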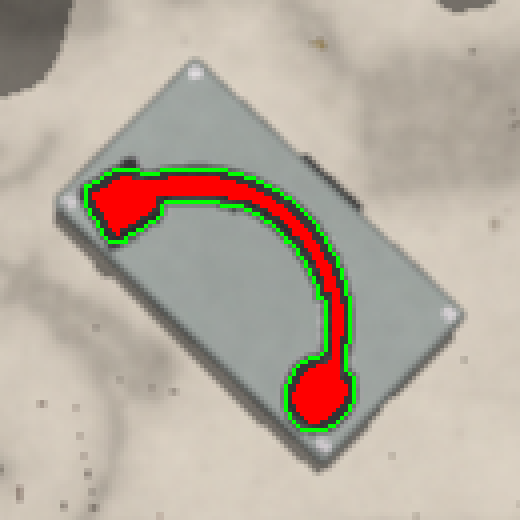

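The green outline follows the strip well: square pad at the crop's left (120,205), round pad at its lower right (320,398). My housing mask only caught the strip. I'll refine from the pads, the arc circle and the four screws, then check in the other view.

```bash
cat > fit.py <<'E'
from h import *
from scipy.optimize import least_squares
c=read_camera("top"); im=c["image"]; g=im.max(2)
S=6; roi=cv2.resize(g[165:295,270:400],None,fx=S,fy=S,interpolation=cv2.INTER_CUBIC)
full=lambda p:(np.asarray(p,float)+.5)/S-.5+[270,165]
def big(m):
    n,l,s,_=cv2.connectedComponentsWithStats(m); return (l==1+np.argmax(s[1:,4])).astype(np.uint8)
m=(roi<110).astype(np.uint8)
sel=np.zeros_like(m); cv2.fillPoly(sel,[(np.array([[90,160],[200,160],[260,165],[330,230],[360,350],[365,400],[320,440],[275,420],[275,360],[310,300],[260,230],[200,220],[115,250],[75,190]])*S//4)],1)
m=big(m&sel)
k=cv2.getStructuringElement(cv2.MORPH_ELLIPSE,(37,37))
pad=cv2.morphologyEx(m,cv2.MORPH_OPEN,cv2.getStructuringElement(cv2.MORPH_ELLIPSE,(69,69)))
n,l,s,ce=cv2.connectedComponentsWithStats(pad); pp=plane(c,full(ce[1:]),.034)*1000
print("pads",[(p.round(1),a/S/S) for p,a in zip(pp,s[1:,4])],"px",full(ce[1:]).round(1))
arc=m&(1-cv2.dilate(pad,np.ones((31,31))))
arc=big(arc); ys,xs=np.nonzero(arc); A=plane(c,full(np.c_[xs,ys]),.034)*1000
r=least_squares(lambda q:np.hypot(*(A-q[:2]).T)-q[2],[490,-270,70]); print("circle",r.x.round(1),"rms",np.sqrt(np.mean(r.fun**2)))
rd=pp[np.argmin(pp[:,0])]; sq=pp[np.argmax(pp[:,0])]
d=sq-rd; L=np.hypot(*d); ey=d/L; ex=np.array([ey[1],-ey[0]])
# local pads at x=-45+70sin15=-26.88, y=-+67.61
o=(rd+sq)/2+26.88*ex; oc=r.x[:2]+45*ex
print("sep",L,"yaw",np.degrees(np.arctan2(ex[1],ex[0])),"origin pads",o,"circle",oc)
# screws
br=im[165:295,270:400].min(2)
for (x,y) in [(195,72),(450,313),(323,443),(68,202)]:
    x=x//4;y=y//4; w=br[y-3:y+4,x-3:x+4].astype(float); w=np.clip(w-170,0,None); Y,X=np.mgrid[y-3:y+4,x-3:x+4]
    print("screw",(plane(c,[[270+(X*w).sum()/w.sum(),165+(Y*w).sum()/w.sum()]],.022)*1000).round(1))
E
python3 fit.py
```

```text
pads [(array([ 556. , -242.4]), np.float64(289.05555555555554)), (array([ 460.6, -335.4]), np.float64(289.94444444444446))] px [[301.  214.8]
 [349.4 262.7]]
circle [ 494.7 -275.    69.7] rms 5.028105275403267
sep 133.23603645984804 yaw -45.76321823465821 origin pads [ 527.0328446  -308.16766227] circle [ 526.05216928 -307.25492924]
screw [[ 622.3 -276.8]]
screw [[ 499.6 -401.1]]
screw [[ 436.  -337.4]]
screw [[ 558.  -214.3]]
```

```bash
cat > marks.py <<'E'
import numpy as np
def local2w(p,o=(.5275,-.3076),yaw=-45.0):
    t=np.radians(yaw); R=np.array([[np.cos(t),-np.sin(t)],[np.sin(t),np.cos(t)]]); return np.asarray(p)@R.T+o
def arc(a): a=np.radians(a); return local2w(np.c_[-.045+.07*np.sin(a),-.07*np.cos(a)])
E
python3 - <<'E'
from h import *; from marks import *
M=arc(np.arange(15,166,25)); print(M.round(4).tolist())
C=local2w([[.052,.094],[.052,-.094],[-.052,-.094],[-.052,.094]])
out=[]
for n,(x,y,w,h) in {"scene":(295,220,120,100),"top":(275,170,120,120)}.items():
    c=read_camera(n); o=c["image"]; S=5; o=cv2.resize(o[y:y+h,x:x+w],None,fx=S,fy=S,interpolation=cv2.INTER_CUBIC)
    f=lambda X:((proj(c,X)-[x,y]+.5)*S).astype(int)
    for p in f(np.c_[M,np.full(7,.034)]): cv2.circle(o,tuple(map(int,p)),3,(0,0,255),-1)
    cv2.polylines(o,[f(np.c_[C,np.full(4,.022)]).reshape(-1,1,2)],True,(0,255,0),1)
    out.append(cv2.resize(o,(480 if n=="scene" else 400,400)))
cv2.imwrite("pics/chk.png",cv2.resize(np.hstack(out),(792,360)))
s=observe();R=cv2.Rodrigues(s["eef_rot"])[0];print(R.round(4).tolist(),s["tool_pos"])
for w in[[.40,.35,.27],[.5,0,.25],[.4606,-.3363,.10]]: print(w,(R.T@(np.array(w)-s["tool_pos"])*100).round(1))
E
```

```text
[[0.4607, -0.3364], [0.4896, -0.3455], [0.5196, -0.3416], [0.5452, -0.3253], [0.5615, -0.2997], [0.5654, -0.2697], [0.5563, -0.2408]]
[[-0.9737, 0.2278, -0.0001], [0.2278, 0.9737, -0.0006], [-0.0001, -0.0006, -1.0]] [0.14808714 0.63271524 0.2142543 ]
[0.4, 0.35, 0.27] [-31.  -21.8  -5.6]
[0.5, 0, 0.25] [-48.7 -53.6  -3.5]
[0.4606, -0.3363, 0.1] [-52.5 -87.2  11.5]
```

View pics/chk.png

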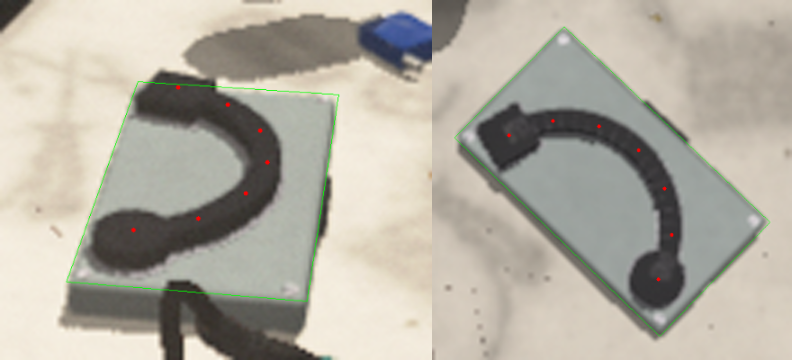

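The projected marks and housing outline sit on the strip and edges in both views, so the pose is accepted. Next I move the arm round with the fingers closing.

>>> step_arm(
  motion=[
    [[-3, -2, -3], [0, 0, 0], 0],
    [[-6.5, -4.5, -5], [0, 0, 0], 0],
    [[-10, -7, -5.5], [0, 0, 0], 0],
    [[-13.5, -9.5, -5.5], [0, 0, 0], 0],
    [[-17, -12, -5.5], [0, 0, 0], 0],
  ],
)

```text
time_s: 0.8
tool_pos: [0.2873, 0.476, 0.2701]
eef_rot: [0.36, 3.12, 0.002]
wrist_force: [0.2, 1.1, -0.0]
finger_gap: 0.592
grip_force: 0.0
```

>>> step_arm(
  motion=[
    [[-3.5, -2.5, 0], [0, 0, 0], 0],
    [[-7, -5, 0], [0, 0, 0], 0],
    [[-10.5, -7.5, 0], [0, 0, 0], 0],
    [[-14, -10, 0], [0, 0, 0], 0],
    [[-16, -14, 0], [0, 0, 0], 0],
  ],
)

```text
time_s: 1.3
tool_pos: [0.4124, 0.3035, 0.2696]
eef_rot: [0.362, 3.119, 0.001]
wrist_force: [0.4, 0.8, 0.1]
finger_gap: 0.152
grip_force: 0.0
```

>>> step_arm(
  motion=[
    [[-2.3, -4, 0.3], [0, 0, 0], 0],
    [[-4.6, -8, 0.6], [0, 0, 0], 0],
    [[-7, -12, 0.9], [0, 0, 0], 0],
    [[-9.3, -16, 1.2], [0, 0, 0], 0],
    [[-11.6, -20, 1.5], [0, 0, 0], 0],
  ],
)

```text
time_s: 1.8
tool_pos: [0.4778, 0.0816, 0.2548]
eef_rot: [0.36, 3.12, 0.001]
wrist_force: [0.9, 0.6, 0.1]
finger_gap: 0.003
grip_force: 0.0
```

>>> step_arm(
  motion=[
    [[-0.9, -4.5, 0], [0, 0, 0], 0],
    [[-1.8, -9, 0], [0, 0, 0], 0],
    [[-2.7, -13.5, 0], [0, 0, 0], 0],
    [[-3.6, -18, 0], [0, 0, 0], 0],
    [[-4.5, -22.5, 0.5], [0, 0, 0], 0],
  ],
)

```text
time_s: 2.3
tool_pos: [0.4702, -0.1478, 0.2504]
eef_rot: [0.36, 3.119, 0.001]
wrist_force: [0.8, -0.3, 0.8]
finger_gap: 0.005
grip_force: 0.0
```

>>> step_arm(
  motion=[
    [[-0.8, -4.5, 0.5], [0, 0, 0], 0],
    [[-1.6, -9, 2], [0, 0, 0], 0],
    [[-2.4, -13, 4], [0, 0, 0], 0],
    [[-2.9, -16, 7], [0, 0, 0], 0],
    [[-3.2, -18, 10], [0, 0, 0], 0],
  ],
)

```text
time_s: 2.8
tool_pos: [0.4599, -0.3314, 0.1489]
eef_rot: [0.364, 3.119, -0.002]
wrist_force: [1.1, 1.5, 0.2]
finger_gap: 0.006
grip_force: 0.0
```

>>> step_arm(
  motion=[
    [[-0.2, -0.7, 3], [0, 0, 0], 0],
    [[-0.2, -0.7, 5], [0, 0, 0], 0],
    [[-0.2, -0.7, 5], [0, 0, 0], 0],
    [[-0.2, -0.7, 5], [0, 0, 0], 0],
  ],
)

```text
time_s: 3.2
tool_pos: [0.4607, -0.3358, 0.0999]
eef_rot: [-0.36, -3.121, 0.0]
wrist_force: [0.6, -0.8, -0.2]
finger_gap: 0.007
grip_force: 0.0
```

```bash
cat > plan.py <<'E'
from h import *; from marks import *
s=observe();R=cv2.Rodrigues(s["eef_rot"])[0]
print(R.round(4).tolist(),s["tool_pos"].round(4),s["wrist_force"].round(2),s["finger_gap"])
A=np.arange(15,166,4.0).tolist(); A[-1]=165
A=np.linspace(15,165,36)
P=arc(A); d=np.c_[P-s["tool_pos"][:2],np.full(len(P),.030-s["tool_pos"][2])]@R*100
print("to start",d[0].round(2)); 
for k in range(0,35,5): print((d[k+1:k+6,:2]-d[k,:2]).round(2).tolist())
E
python3 plan.py
```

```text
[[-0.9737, 0.2277, -0.0002], [0.2277, 0.9737, 0.0], [0.0002, -0.0, -1.0]] [ 0.4607 -0.3358  0.0999] [ 0.64 -0.8  -0.24] 0.006902621523621593
to start [-0.01 -0.06  6.99]
[[-0.51, -0.13], [-1.02, -0.23], [-1.54, -0.28], [-2.06, -0.3], [-2.59, -0.28]]
[[-0.52, 0.06], [-1.03, 0.16], [-1.54, 0.3], [-2.03, 0.48], [-2.51, 0.69]]
[[-0.46, 0.25], [-0.9, 0.53], [-1.32, 0.84], [-1.72, 1.18], [-2.09, 1.56]]
[[-0.34, 0.4], [-0.65, 0.82], [-0.92, 1.27], [-1.17, 1.73], [-1.37, 2.21]]
[[-0.17, 0.5], [-0.3, 1.0], [-0.4, 1.52], [-0.45, 2.04], [-0.47, 2.56]]
[[0.02, 0.52], [0.08, 1.04], [0.18, 1.56], [0.32, 2.06], [0.5, 2.55]]
[[0.21, 0.48], [0.46, 0.94], [0.74, 1.38], [1.05, 1.8], [1.4, 2.2]]
```

>>> step_arm(
  motion=[
    [[0, -0.05, 2.5], [0, 0, 0], 0],
    [[0, -0.05, 4.5], [0, 0, 0], 0],
    [[0, -0.05, 5.5], [0, 0, 0], 0],
    [[0, -0.05, 6], [0, 0, 0], 0],
    [[0, -0.05, 6], [0, 0, 0], 0],
  ],
)

```text
time_s: 3.7
tool_pos: [0.4609, -0.3363, 0.0401]
eef_rot: [0.36, 3.12, -0.0]
wrist_force: [0.5, -0.2, 0.0]
finger_gap: 0.006
grip_force: 0.0
```

```bash
python3 plan.py | head -2; python3 - <<'E'
from h import *; from marks import *
c=read_camera("scene"); M=arc(np.arange(15,166,25)); o=c["image"].copy(); x,y,w,h=285,190,140,120;S=5
o=cv2.resize(o[y:y+h,x:x+w],None,fx=S,fy=S,interpolation=cv2.INTER_CUBIC)
for p in (proj(c,np.c_[M,np.full(7,.034)])-[x,y]+.5)*S: cv2.circle(o,tuple(map(int,p)),3,(0,0,255),-1)
cv2.imwrite("pics/s2.png",o)
E
```

```text
[[-0.9738, 0.2276, 0.0007], [0.2276, 0.9738, -0.0002], [-0.0007, -0.0001, -1.0]] [ 0.4609 -0.3363  0.0401] [ 0.55 -0.24  0.  ] 0.005710182468968341
to start [ 0.02 -0.01  1.01]
```

View pics/s2.png

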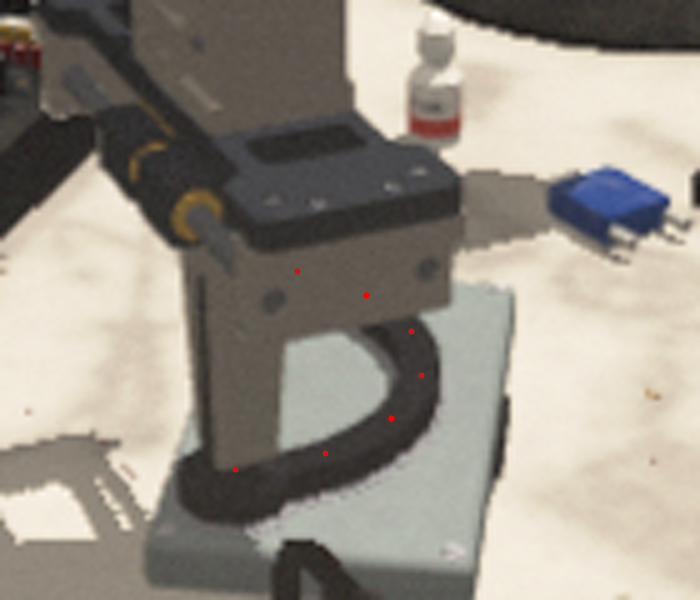

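The fingertips hover over the round pad's centre. I press lightly and check the force.

>>> step_arm(
  motion=[
    [[0, 0, 0.4], [0, 0, 0], 0],
    [[0, 0, 0.7], [0, 0, 0], 0],
    [[0, 0, 0.9], [0, 0, 0], 0],
    [[0, 0, 1], [0, 0, 0], 0],
    [[0, 0, 1], [0, 0, 0], 0],
  ],
)

```text
time_s: 4.25
tool_pos: [0.4611, -0.3366, 0.0299]
eef_rot: [0.36, 3.12, -0.001]
wrist_force: [0.3, -0.4, 4.0]
finger_gap: 0.002
grip_force: 1.8
```

>>> step_arm(
  motion=[
    [[0, 0, 0], [0, 0, 0], 0],
    [[0, 0, 0], [0, 0, 0], 0],
  ],
)

```text
time_s: 4.45
tool_pos: [0.4611, -0.3366, 0.03]
eef_rot: [0.36, 3.12, -0.001]
wrist_force: [1.4, -0.8, 4.0]
finger_gap: 0.008
grip_force: 1.9
```

```bash
python3 plan.py
```

```text
[[-0.9737, 0.2277, 0.0012], [0.2277, 0.9737, -0.0007], [-0.0013, -0.0004, -1.0]] [ 0.4611 -0.3366  0.03  ] [ 1.36 -0.77  3.96] 0.0077720263712508664
to start [ 0.05  0.01 -0.  ]
[[-0.51, -0.13], [-1.02, -0.23], [-1.54, -0.28], [-2.06, -0.3], [-2.59, -0.28]]
[[-0.52, 0.06], [-1.03, 0.16], [-1.54, 0.3], [-2.03, 0.48], [-2.51, 0.69]]
[[-0.46, 0.25], [-0.9, 0.53], [-1.32, 0.84], [-1.72, 1.18], [-2.09, 1.56]]
[[-0.34, 0.4], [-0.65, 0.82], [-0.92, 1.27], [-1.17, 1.73], [-1.37, 2.21]]
[[-0.17, 0.5], [-0.3, 1.0], [-0.4, 1.52], [-0.45, 2.04], [-0.47, 2.56]]
[[0.02, 0.52], [0.08, 1.04], [0.18, 1.56], [0.32, 2.06], [0.5, 2.55]]
[[0.21, 0.48], [0.46, 0.94], [0.74, 1.38], [1.05, 1.8], [1.4, 2.2]]
```

>>> step_arm(
  motion=[
    [[-0.5, -0.15, 0], [0, 0, 0], 0],
    [[-1.0, -0.23, 0], [0, 0, 0], 0],
    [[-1.5, -0.3, 0], [0, 0, 0], 0],
    [[-2.0, -0.3, 0], [0, 0, 0], 0],
    [[-2.55, -0.28, 0], [0, 0, 0], 0],
  ],
)

```text
time_s: 4.95
tool_pos: [0.4847, -0.3451, 0.0294]
eef_rot: [-0.361, -3.12, 0.0]
wrist_force: [-2.4, 0.2, 4.1]
finger_gap: 0.007
grip_force: 2.0
```

>>> step_arm(
  motion=[
    [[-0.52, 0.06, 0], [0, 0, 0], 0],
    [[-1.03, 0.16, 0], [0, 0, 0], 0],
    [[-1.54, 0.3, 0], [0, 0, 0], 0],
    [[-2.03, 0.48, 0], [0, 0, 0], 0],
    [[-2.51, 0.69, 0], [0, 0, 0], 0],
  ],
)

```text
time_s: 5.45
tool_pos: [0.5112, -0.344, 0.0297]
eef_rot: [0.36, 3.121, -0.001]
wrist_force: [-3.4, -0.5, 4.2]
finger_gap: 0.006
grip_force: 2.0
```

```bash
python3 - <<'E'
from h import *; from marks import *
s=observe(); p=s["tool_pos"]; print(p,s["wrist_force"])
ctr=local2w([[-.045,0]])[0]; print("radius mm",np.hypot(*(p[:2]-ctr))*1000, "target", arc([15+150*10/35]))
E
```

```text
[ 0.51120528 -0.34402406  0.0296739 ] [-3.41834877 -0.49224923  4.19785656]
radius mm 69.98752752525532 target [[ 0.51125666 -0.34402515]]
```

>>> step_arm(
  motion=[
    [[-0.46, 0.25, 0], [0, 0, 0], 0],
    [[-0.9, 0.53, 0], [0, 0, 0], 0],
    [[-1.32, 0.84, 0], [0, 0, 0], 0],
    [[-1.72, 1.18, 0], [0, 0, 0], 0],
    [[-2.09, 1.56, 0], [0, 0, 0], 0],
  ],
)

```text
time_s: 5.95
tool_pos: [0.5351, -0.3334, 0.0297]
eef_rot: [0.36, 3.12, -0.001]
wrist_force: [-3.0, -1.8, 3.5]
finger_gap: 0.002
grip_force: 2.0
```

>>> step_arm(
  motion=[
    [[-0.34, 0.4, 0], [0, 0, 0], 0],
    [[-0.65, 0.82, 0], [0, 0, 0], 0],
    [[-0.92, 1.27, 0], [0, 0, 0], 0],
    [[-1.17, 1.73, 0], [0, 0, 0], 0],
    [[-1.37, 2.21, 0], [0, 0, 0], 0],
  ],
)

```text
time_s: 6.45
tool_pos: [0.5535, -0.3148, 0.0297]
eef_rot: [0.36, 3.12, -0.001]
wrist_force: [-1.3, -2.4, 3.9]
finger_gap: 0.004
grip_force: 2.0
```

```bash
python3 - <<'E'
from h import *; from marks import *
s=observe(); p=s["tool_pos"]; print(p,s["wrist_force"])
ctr=local2w([[-.045,0]])[0]; print("radius mm",np.hypot(*(p[:2]-ctr))*1000, "target", arc([15+150*20/35]))
c=read_camera("scene"); C=local2w([[.052,.094],[.052,-.094],[-.052,-.094],[-.052,.094]]); o=c["image"]; x,y,w,h=285,200,140,120;S=5
o=cv2.resize(o[y:y+h,x:x+w],None,fx=S,fy=S,interpolation=cv2.INTER_CUBIC)
f=lambda X:((proj(c,X)-[x,y]+.5)*S).astype(int)
for q in f(np.c_[arc(np.arange(15,166,25)),np.full(7,.03)]): cv2.circle(o,tuple(map(int,q)),3,(0,0,255),-1)
cv2.polylines(o,[f(np.c_[C,np.full(4,.022)]).reshape(-1,1,2)],True,(0,255,0),1)
cv2.imwrite("pics/s3.png",o)
E
```

```text
[ 0.55347609 -0.31482758  0.02970136] [-1.27430915 -2.36322419  3.90292537]
radius mm 69.75000932209855 target [[ 0.55351691 -0.3152126 ]]
```

View pics/s3.png

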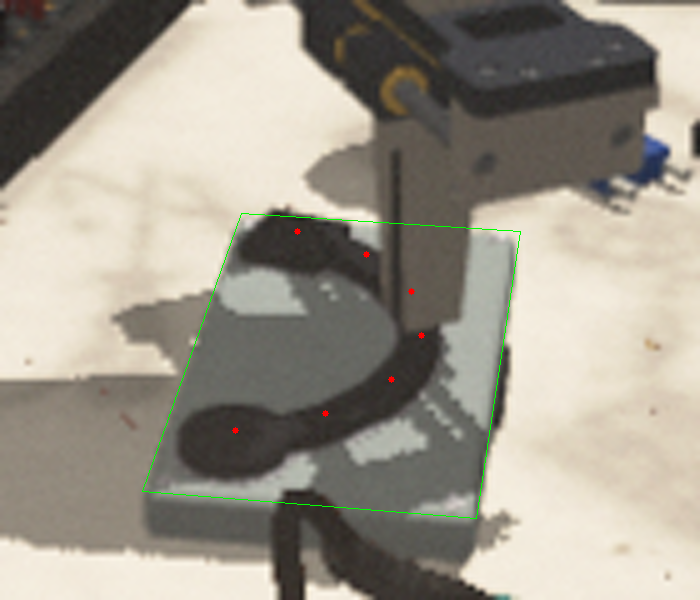

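The tester has not moved (its edges still match the outline) and the tips are on the strip, past mark 3 near (432,325). I continue the sweep.

>>> step_arm(
  motion=[
    [[-0.17, 0.5, 0], [0, 0, 0], 0],
    [[-0.3, 1.0, 0], [0, 0, 0], 0],
    [[-0.4, 1.52, 0], [0, 0, 0], 0],
    [[-0.45, 2.04, 0], [0, 0, 0], 0],
    [[-0.47, 2.56, 0], [0, 0, 0], 0],
  ],
)

```text
time_s: 7.0
tool_pos: [0.5638, -0.2907, 0.0297]
eef_rot: [0.36, 3.12, -0.0]
wrist_force: [-0.7, -2.4, 3.1]
finger_gap: 0.002
grip_force: 2.0
```

>>> step_arm(
  motion=[
    [[0.02, 0.52, 0], [0, 0, 0], 0],
    [[0.08, 1.04, 0], [0, 0, 0], 0],
    [[0.18, 1.56, 0], [0, 0, 0], 0],
    [[0.32, 2.06, 0], [0, 0, 0], 0],
    [[0.5, 2.55, 0], [0, 0, 0], 0],
  ],
)

```text
time_s: 7.5
tool_pos: [0.5646, -0.2647, 0.0297]
eef_rot: [0.36, 3.12, -0.0]
wrist_force: [-0.0, -3.6, 3.9]
finger_gap: 0.006
grip_force: 1.9
```

>>> step_arm(
  motion=[
    [[0.21, 0.48, 0], [0, 0, 0], 0],
    [[0.46, 0.94, 0], [0, 0, 0], 0],
    [[0.74, 1.38, 0], [0, 0, 0], 0],
    [[1.05, 1.8, 0], [0, 0, 0], 0],
    [[1.4, 2.2, 0], [0, 0, 0], 0],
  ],
)

```text
time_s: 8.0
tool_pos: [0.5558, -0.2401, 0.0297]
eef_rot: [0.36, 3.12, 0.0]
wrist_force: [0.6, -2.7, 4.2]
finger_gap: 0.004
grip_force: 1.9
```

>>> step_arm(
  motion=[
    [[0, 0, 0], [0, 0, 0], 0],
    [[0, 0, 0], [0, 0, 0], 0],
    [[0, 0, 0], [0, 0, 0], 0],
  ],
)

```text
time_s: 8.3
tool_pos: [0.5554, -0.2392, 0.0293]
eef_rot: [-0.359, -3.119, -0.003]
wrist_force: [0.2, 2.4, 3.9]
finger_gap: 0.006
grip_force: 2.1
```

```bash
python3 - <<'E'
from h import *; from marks import *
s=observe(); p=s["tool_pos"]; print(p,s["wrist_force"],arc([165]))
c=read_camera("scene"); C=local2w([[.052,.094],[.052,-.094],[-.052,-.094],[-.052,.094]]); o=c["image"]; x,y,w,h=285,200,140,120;S=5
o=cv2.resize(o[y:y+h,x:x+w],None,fx=S,fy=S,interpolation=cv2.INTER_CUBIC)
f=lambda X:((proj(c,X)-[x,y]+.5)*S).astype(int)
for q in f(np.c_[arc(np.arange(15,166,25)),np.full(7,.03)]): cv2.circle(o,tuple(map(int,q)),3,(0,0,255),-1)
cv2.polylines(o,[f(np.c_[C,np.full(4,.022)]).reshape(-1,1,2)],True,(0,255,0),1)
cv2.imwrite("pics/s4.png",o)
E
```

```text
[ 0.5553813  -0.23916403  0.0292666 ] [0.24084085 2.39306092 3.87932512] [[ 0.55630197 -0.24078019]]
```

View pics/s4.png

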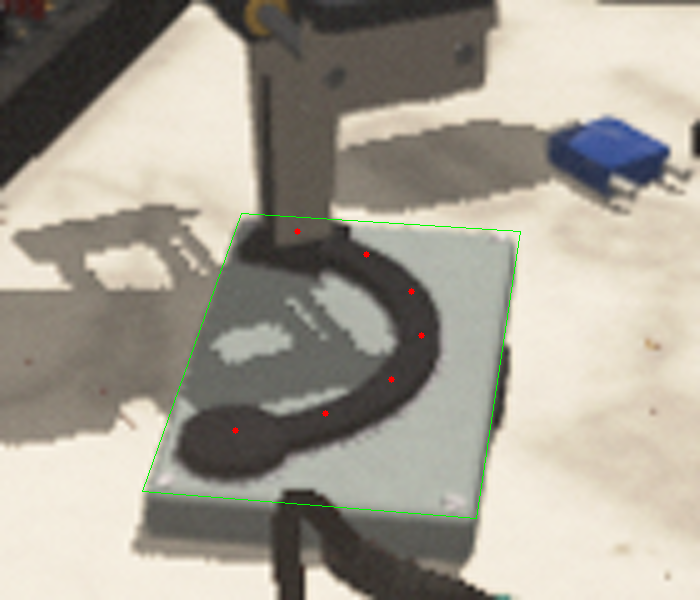

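The tips rest on the square pad near its centre (300,240), about 1.9 mm past mark 6, pressing with about 4 N. The tester has not moved, so I hand in.

```bash
python3 -c "
from rig import *
print(finish_job())"
```

```text
the job is handed in; nothing more can be done
None
```

I swept the strip from the round pad to the square pad at about 4 N and 4 mm depth, and handed the job in with the fingertips resting on the square pad; the tester did not visibly move, and no verdict was returned.

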